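# Pack the printing kit into its caddy

## Task

Pack the printing kit back into its caddy: the square bottle in the square well, the taller jar in the wide round well, the slim bottle in the narrow round well and the straight-ended stamp in the oblong well, each standing upright on the floor of its well. Set them down rather than dropping them, and leave the low wide jar and the round-ended stamp where they are, for they belong to another kit.

Things in the scene. Friction and masses are not known exactly. Their poses are not given: they have to be found in the camera images.
- square_bottle: Ink bottle with a square white body 44 x 44 mm and 46 mm high, and a small round black cap (28 mm across) on a short neck, 64 mm high in all. Stands upright, loose, about 0.1 to 0.2 kg. Origin: centre of the underside, z up along its axis when upright. x and y are square to its flat sides.
- jar: The taller of two round white jars with black lids: 48 mm diameter up to 44 mm, with a narrower lid 34 mm across, 56 mm high in all. Stands upright, loose, about 0.1 to 0.21 kg. Origin: centre of the underside, z up along its axis when upright. 
- slim_bottle: Slim round white bottle, 30 mm diameter up to 52 mm, with a black cap 24 mm across, 70 mm high in all. Stands upright, loose, about 0.05 to 0.1 kg. Origin: centre of the underside, z up along its axis when upright. 
- stamp: Hand stamp: straight-ended (square-cornered) brown wooden block on a dark rubber foot, 60 mm long (x), 28 mm wide (y), 38 mm high. Stands on its foot, loose, about 0.04 to 0.085 kg. Origin: centre of the underside, z up along its axis when upright. 
- oval_stamp: Look-alike that does not belong: a hand stamp of the same length (60 mm, x), width (28 mm, y), height (38 mm) and materials, but with half-round ends. Loose. Origin: centre of the underside, z up along its axis when upright. 
- flat_jar: Look-alike that does not belong: a wider, low round white jar with a black lid, 64 mm diameter with a full-width lid (66 mm), 28 mm high. Loose. Origin: centre of the underside, z up along its axis when upright. 
- well_square: Fixed grey plastic insert, 87 x 87 x 12 mm, in a fixed square plywood caddy (194 mm, rim 18 mm above the table, flush with the inserts; a low steel handle sticks out 27 mm on two opposite sides) holding four, 2 by 2 at 90 mm spacing, in any order. Origin: centre of its underside, 6 mm above the table, under the well's centre; x, y along its sides, z up. Well floor 4 mm above the origin, 8 mm below the rim. This one: a square well, 64 x 64 mm.
- well_wide: Fixed grey plastic insert, 87 x 87 x 12 mm, in a fixed square plywood caddy (194 mm, rim 18 mm above the table, flush with the inserts; a low steel handle sticks out 27 mm on two opposite sides) holding four, 2 by 2 at 90 mm spacing, in any order. Origin: centre of its underside, 6 mm above the table, under the well's centre; x, y along its sides, z up. Well floor 4 mm above the origin, 8 mm below the rim. This one: a round well, 68 mm diameter.
- well_narrow: Fixed grey plastic insert, 87 x 87 x 12 mm, in a fixed square plywood caddy (194 mm, rim 18 mm above the table, flush with the inserts; a low steel handle sticks out 27 mm on two opposite sides) holding four, 2 by 2 at 90 mm spacing, in any order. Origin: centre of its underside, 6 mm above the table, under the well's centre; x, y along its sides, z up. Well floor 4 mm above the origin, 8 mm below the rim. This one: a round well, 50 mm diameter.
- well_slot: Fixed grey plastic insert, 87 x 87 x 12 mm, in a fixed square plywood caddy (194 mm, rim 18 mm above the table, flush with the inserts; a low steel handle sticks out 27 mm on two opposite sides) holding four, 2 by 2 at 90 mm spacing, in any order. Origin: centre of its underside, 6 mm above the table, under the well's centre; x, y along its sides, z up. Well floor 4 mm above the origin, 8 mm below the rim. This one: an oblong well, 80 mm along x and 48 mm along y.
Things that resemble listed ones, but are neither listed nor needed, are in the scene too. Leave any orange or turquoise look-alike of the stamp alone.

How it is judged (in metres and radians):
At the end, for the whole second after the job is handed in: Each kit piece stands released and at rest in its own well: within 16 mm of its centre in plan, underside under 4 mm above its floor, upright within 0.12 rad, slower than 0.02 m/s and 0.2 rad/s; both look-alikes are within 25 mm of where they began (horizontal distance between square_bottle and well_square below 0.016 m and z of square_bottle in the frame of well_square below 0.008 m and angle between each of square_bottle, jar, slim_bottle, stamp's own z axis and vertical below 0.12 rad and linear speed of each of square_bottle, jar, slim_bottle, stamp below 0.02 m/s and angular speed of each of square_bottle, jar, slim_bottle, stamp below 0.2 rad/s and horizontal distance between jar and well_wide below 0.016 m and z of jar in the frame of well_wide below 0.008 m and horizontal distance between slim_bottle and well_narrow below 0.016 m and z of slim_bottle in the frame of well_narrow below 0.008 m and horizontal distance between stamp and well_slot below 0.016 m and z of stamp in the frame of well_slot below 0.008 m and distance of each of oval_stamp, flat_jar from where it was at the start of the episode below 0.025 m); the robot touches nothing.
It fails at once if a look-alike was moved more than 25 mm from its place (distance of any of oval_stamp, flat_jar from where it was at the start of the episode above 0.025 m).
It fails at once if a kit piece was dropped: it moved faster than 0.75 m/s (a fall of about 3 cm) out of the fingers ((linear speed of square_bottle above 0.75 m/s and contact force between the fingers and square_bottle below 0.05 N) or (linear speed of jar above 0.75 m/s and contact force between the fingers and jar below 0.05 N) or (linear speed of slim_bottle above 0.75 m/s and contact force between the fingers and slim_bottle below 0.05 N) or (linear speed of stamp above 0.75 m/s and contact force between the fingers and stamp below 0.05 N)).
It also fails if it takes over 106 s, if anything falls off the work surface, if the arm or the gripper's body presses on something with over 40 N, if the wrist force passes 120 N, or if a joint passes its speed limit or range.

## Robot

A 6-joint arm with a two-finger parallel gripper is mounted at the origin on the work surface. World frame = base frame: x ahead of the robot, y to its left, z up, the work surface at z = 0. Lengths are in mm, angles in rad, forces in N, time in s.
With the tool pointing down it reaches from about 350 to 1000 mm from the base axis. Payload 7.1 kg.
Tool frame: the origin (TCP) lies at the very end of the fingers, on their centre line; the grasp point (between the pads) lies 19 mm behind it; z points along the fingers, y is the line along which they close (so a half turn about z gives the same grasp; the last joint's range is limited). The gripper opens to 85 mm and grips with 20 to 120 N. Pads are 22 mm wide; open, the fingers measure 114 mm over their backs; the gripper's body (76 mm by 85 mm) begins 54 mm behind the grasp point. The pads swing forward as they close: fully open they stand 13 mm farther back than shut.
Start: joints at [-1.36, 0.423, 1.63, -0, 1.089, -0.019], TCP at [142.384, -608.549, 191.919] pointing down, gripper open.
Joint ranges: [-3, 3], [-0.9, 2.11], [0.09, 2.58], [-1.31, 4.45], [0.11, 2.69], [-2.54, 2.54]. Speed limits (rad/s): [2.39, 2.39, 3.01, 3.14, 3.14, 3.14].

## Interface

Orientations are given as [roll, pitch, yaw] about the fixed x, y, z axes, in that order (R = Rz(yaw) Ry(pitch) Rx(roll)).
In Python, from plant import env gives the robot as it stands.
- The arm moves only by the shell command python3 -m inch 'ROWS'. ROWS is JSON, a list of rows, each a list of 3 entries, a list of its own where there are three numbers: the opening in per cent of the stroke, from 0 (shut) to 100 (fully open), then the shift along the tool's x, y, z in m, then the turn, a rotation vector about the tool's x, y, z in degrees. In form: [[hand, [tx, ty, tz], [wx, wy, wz]], ...]. A call has 1 to 8 rows; each row shifts and turns the commanded pose from where the row before left it, along the tool's axes as they then stand; what a row does not reach is not made up. A row lasts 1/8 s, in which the tool goes at most 62.5 mm and 10.7 degrees, less where a joint would pass 70% of its speed; a pose out of reach is approached as far as the arm can. A call is refused whole if a number of a shift passes 0.0625 or a number of a turn 10.7, either way. A call with a gripper value outside its range is refused whole. The fingers move at their own pace and stop on an object; the grip force is fixed at half the most. Time passes only in rows, so rows that do not move let the fingers close. It gives the time, the measured TCP pose, the force, the opening and the grip force at its end, in the units of the state.
- env.get_state(): the state, without advancing time (a new reading comes with each control period).
- env.camera(name): name is "scene" or "top" or "wrist"; returns the picture (480x640x3 uint8, red, green, blue); there is no depth.
- env.get_calibration(name): a dict with "fx", "fy", "cx", "cy" (pixels), "k1" (the pictures are not rectified: a ray, as slopes to the right and down, at radius r is drawn at 1 + k1 r^2 times it, then the intrinsics apply), "T" (4x4, takes a point from camera to world coordinates). Camera axes: x right, y up, looking along -z (the intrinsics and any distortion apply to the point x, -y, -z); pixel columns grow to the right and rows downward; lengths in mm; the calibration is good to about 2 mm. A picture is of the moment at which its call begins: read the wrist's pose just before it. get_calibration takes no time and is no camera call; for the wrist camera it gives the pose at the moment of the call.
- env.finish_job(): hands the job in; it is judged then, once.
The state is a dict: "time": time; "joint_pos": joint angles; "joint_vel": joint speeds; "tau": joint torques, N m; "eef_pos": TCP position; "orientation": TCP orientation; "contact_force": force on the tool from outside, world axes, zero at the start; "torque": the same for the moment, N m; "width": opening from 0.0 (shut) to 1.0 (fully open); "gripper_force": force on a finger pad.
Only numpy, scipy, OpenCV 4.12 (cv2) and the standard library are available. Lean on these libraries where they do the work, as an engineer would, in place of code of your own. Each camera call takes 0.05 s, during which the arm holds its last target. There are 200 camera calls.

## Working session

There is one attempt and no reset: what is moved stays moved. The work goes in short steps, Python scripts to look and compute and a shell command to move; the robot and the scene stay as the last step left them, time stands still between calls to the robot, and variables do not carry over. Pictures are saved under pics/ and viewed, at most 15 in all, crops included, and the job is handed in when it is done.

```bash
mkdir -p pics; ls; python3 - <<'E'
from plant import env
import cv2
for n in("top","scene"):
    cv2.imwrite(f"pics/{n}0.png",env.camera(n)[:,:,::-1])
    c=env.get_calibration(n);print(n,c)
print(env.get_state())
E
```

```text
pics
top {'fx': 473.04116943754764, 'fy': 473.04116943754764, 'cx': 312.2242364340334, 'cy': 240.00147296877142, 'k1': -0.08608148889217704, 'T': array([[-2.48413372e-02,  9.95032638e-01, -9.63999840e-02,
         3.97890216e+02],
       [-9.99654255e-01, -2.38933155e-02,  1.09763468e-02,
        -3.80675315e+01],
       [ 8.61850806e-03,  9.66393213e-02,  9.95282152e-01,
         1.08106890e+03],
       [ 0.00000000e+00,  0.00000000e+00,  0.00000000e+00,
         1.00000000e+00]])}
scene {'fx': 598.4672385842032, 'fy': 598.4672385842032, 'cx': 314.1050490884525, 'cy': 243.1718906506484, 'k1': -0.06815204263481314, 'T': array([[-8.68793533e-01, -3.12256973e-01,  3.84308964e-01,
         9.28275917e+02],
       [ 4.94800169e-01, -5.77619370e-01,  6.49252383e-01,
         7.27583227e+02],
       [ 1.92507179e-02,  7.54222412e-01,  6.56336776e-01,
         8.01964390e+02],
       [ 0.00000000e+00,  0.00000000e+00,  0.00000000e+00,
         1.00000000e+00]])}
{'time': 0.1, 'joint_pos': array([-1.35999626e+00,  4.23774177e-01,  1.63060401e+00,  2.67858337e-05,
        1.08858983e+00, -1.89732510e-02]), 'joint_vel': array([-1.41827895e-03, -1.70404385e-03, -1.90292003e-03, -2.40197510e-05,
       -9.76452982e-04,  1.26017183e-03]), 'tau': array([ 4.31404114e-04, -5.58424580e+01, -2.82445729e+01, -7.41559347e-05,
        3.06117538e-03,  1.46846196e-05]), 'eef_pos': array([ 142.28404095, -608.03348433,  191.22112237]), 'orientation': array([-3.14021798e+00, -4.98038317e-05,  2.29760844e-01]), 'contact_force': array([-0.59389927,  0.4513552 , -0.76719228]), 'torque': array([ 0.01016566, -0.0510108 ,  0.0289077 ]), 'gripper_force': 0.0, 'width': 1.0001155694762334}
```

View pics/top0.png

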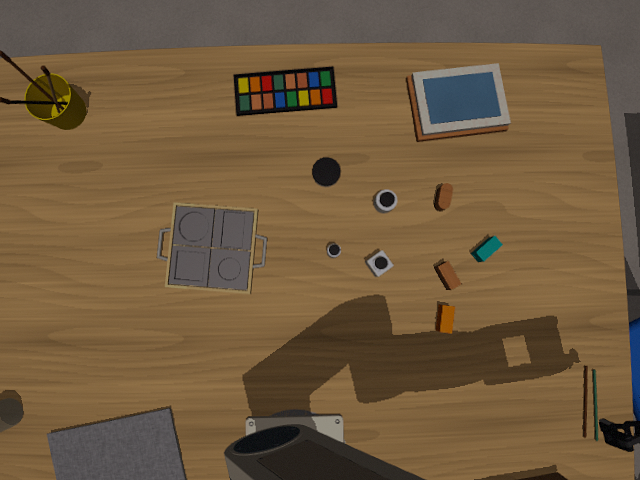

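View pics/scene0.png

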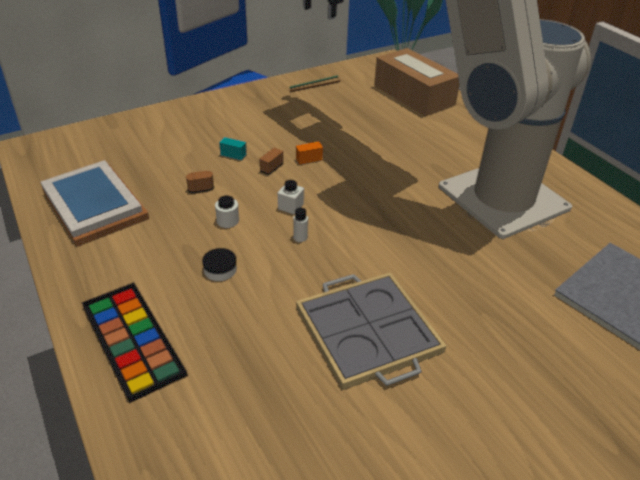

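The top view shows the flat jar (326,171), jar (386,200), slim bottle (334,250), square bottle (379,263) and two brown stamps (444,197) and (448,275). The caddy wells are wide at top left, slot at top right, square at bottom left and narrow at bottom right. I'll zoom in to tell the stamps apart and check the contours.

```bash
cat > h.py <<'E'
import numpy as np,cv2
def ray(c,uv,z):
    uv=np.atleast_2d(np.array(uv,float));K=np.array([[c['fx'],0,c['cx']],[0,c['fy'],c['cy']],[0,0,1]])
    p=cv2.undistortPoints(uv[:,None],K,np.array([c['k1'],0,0,0.]))[:,0]
    d=np.c_[p[:,0],-p[:,1],-np.ones(len(p))]@c['T'][:3,:3].T
    o=c['T'][:3,3]; return o+d*((z-o[2])/d[:,2])[:,None]
E
python3 - <<'E'
import cv2,numpy as np
from plant import env
from h import *
im=cv2.imread('pics/top0.png');s=cv2.imread('pics/scene0.png')
a=cv2.resize(im[180:300,150:270],(480,480),interpolation=2);b=cv2.resize(im[150:290,310:510],(800,560),interpolation=2)
cv2.imwrite('pics/b.png',b)
d=cv2.resize(s[130:260,180:340],(640,520),interpolation=2)
cv2.imwrite('pics/d.png',d)
hsv=cv2.cvtColor(im,cv2.COLOR_BGR2HSV);c=env.get_calibration('top')
reg=np.zeros(im.shape[:2],np.uint8);reg[140:300,300:520]=1
def comps(m,z,lab):
    cs,_=cv2.findContours((m&(reg>0)).astype(np.uint8),cv2.RETR_EXTERNAL,cv2.CHAIN_APPROX_NONE)
    for k in cs:
        if cv2.contourArea(k)<40: continue
        p=ray(c,k[:,0],z)[:,:2].astype(np.float32);r=cv2.minAreaRect(p)
        print(lab,k[:,0].mean(0).round(),'rect',np.round(r[0]),np.round(r[1]),round(r[2]),'area',cv2.contourArea(p)/(r[1][0]*r[1][1]))
comps(hsv[...,2]<55,60,'black z60')
comps((hsv[...,1]<60)&(hsv[...,2]>100),45,'white z45')
comps((hsv[...,1]>130)&(hsv[...,0]<13),38,'brown z38')
# caddy inserts grey
reg[:]=0;reg[195:300,160:265]=1
comps((hsv[...,1]<60),18,'grey z18')
print(hsv[230:234:2,180:250:6].tolist(),hsv[275,448],hsv[197,444],hsv[320,447])
E
```

```text
black z60 [441. 275.] rect [ 411. -328.] [61. 25.] 10 area 0.23904647222353456
black z60 [380. 262.] rect [ 444. -196.] [24. 24.] 88 area 0.8153206211885731
black z60 [334. 249.] rect [475. -96.] [22. 20.] 89 area 0.754900159588352
black z60 [480. 249.] rect [ 473. -418.] [28. 61.] 64 area 0.22360153751448855
black z60 [387. 199.] rect [ 583. -215.] [29. 31.] 88 area 0.7952227110611769
black z60 [437. 199.] rect [ 583. -327.] [54. 17.] 2 area 0.33771584052432546
black z60 [326. 171.] rect [648. -82.] [60. 61.] 89 area 0.8089202576107383
white z45 [380. 263.] rect [ 444. -196.] [43. 43.] 34 area 0.9224337339025084
white z45 [386. 200.] rect [ 585. -216.] [45. 48.] 88 area 0.7911996381740872
brown z38 [443. 280.] rect [ 404. -338.] [52. 10.] 29 area 0.40210595321737075
brown z38 [438. 202.] rect [ 585. -339.] [21. 46.] 87 area 0.2358565678694234
grey z18 [261. 251.] rect [479.  72.] [25. 72.] 89 area 0.21468113721915008
grey z18 [211. 248.] rect [490. 180.] [178. 177.] 84 area 0.9351744995417999
[[[0, 12, 63], [174, 14, 91], [0, 19, 93], [0, 14, 90], [0, 17, 91], [174, 14, 92], [0, 14, 91], [168, 31, 41], [0, 17, 92], [0, 16, 93], [0, 14, 93], [6, 14, 93]], [[170, 14, 56], [175, 17, 92], [0, 17, 89], [174, 14, 90], [175, 17, 91], [175, 16, 94], [176, 19, 92], [165, 21, 24], [171, 19, 93], [171, 19, 95], [174, 14, 92], [175, 16, 94]]] [ 13 164 129] [ 13 174 119] [ 16 237 152]
```

View pics/b.png

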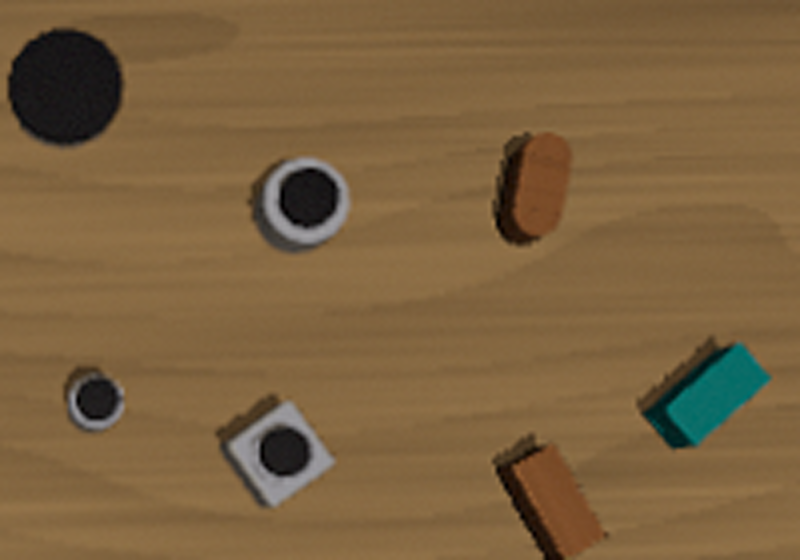

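View pics/d.png

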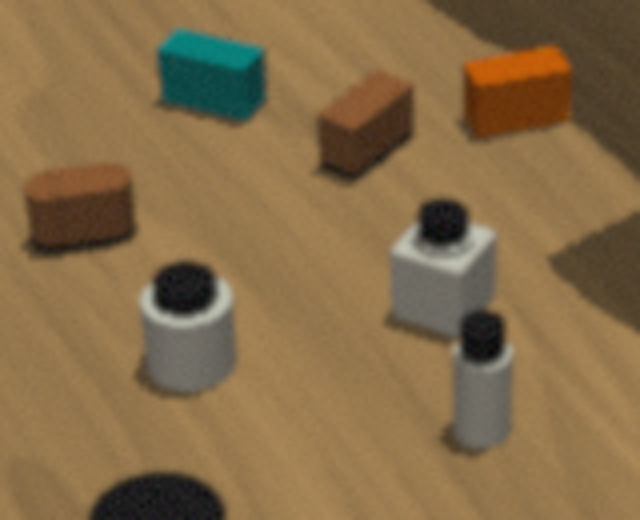

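The straight-ended stamp is the one at (448,275) in the top image, with square corners in both views. The one at (444,197) is round-ended. Next I'll refine positions at the correct heights and look closely at the caddy.

```bash
python3 - <<'E'
import cv2,numpy as np
from plant import env
from h import *
c=env.get_calibration('top');cs=env.get_calibration('scene')
im=cv2.imread('pics/top0.png');hsv=cv2.cvtColor(im,cv2.COLOR_BGR2HSV)
for n,uv,z in(('sq',(381.0,262.5),64),('slim',(334.3,249.2),70),('jar',(386.8,199.0),56)):print(n,ray(c,uv,z).round(1))
# scene check: cap tops (crop d /4 + 180,130)
for n,uv,z in(('sq',(442,212),64),('slim',(483,321),70),('jar',(185,277),56)):
    print(n,'scene',ray(cs,(uv[0]/4+180,uv[1]/4+130),z).round(1))
st=ray(c,[(438.2,265),(448,261),(461.5,284.5),(451.8,289)],38)[:,:2];print('stamp',cv2.minAreaRect(st.astype(np.float32)))
ss=np.array([(320,122),(378,72),(413,88),(350,137)])/4+[180,130]
print('stamp scene',cv2.minAreaRect(ray(cs,ss,38)[:,:2].astype(np.float32)))
C=np.array([490,180.]);a=np.radians(-6);u=np.array([np.cos(a),np.sin(a)]);v=np.array([-u[1],u[0]])
# caddy rim rectified: inserts warp via ground-plane patch (display only)
m=cv2.convertScaleAbs(cv2.resize(im[190:305,145:280],None,fx=5,fy=5,interpolation=2),alpha=2)
cv2.imwrite('pics/c.png',m)
for i in(-1,1):
  for j in(-1,1):print('well',i,j,(C+45*i*u+45*j*v).round(1))
E
```

```text
sq [[ 444.1 -196.4   64. ]]
slim [[474.9 -96.1  70. ]]
jar [[ 584. -216.   56.]]
sq scene [[ 444.  -195.4   64. ]]
slim scene [[473.7 -95.8  70. ]]
jar scene [[ 582.9 -217.    56. ]]
stamp ((413.99639892578125, -353.4944152832031), (63.023529052734375, 24.186708450317383), 27.494184494018555)
stamp scene ((415.8756408691406, -345.51495361328125), (65.62174987792969, 27.296627044677734), 27.633005142211914)
well -1 -1 [440.5 140. ]
well -1 1 [450.  229.5]
well 1 -1 [530.  130.5]
well 1 1 [539.5 220. ]
```

View pics/c.png

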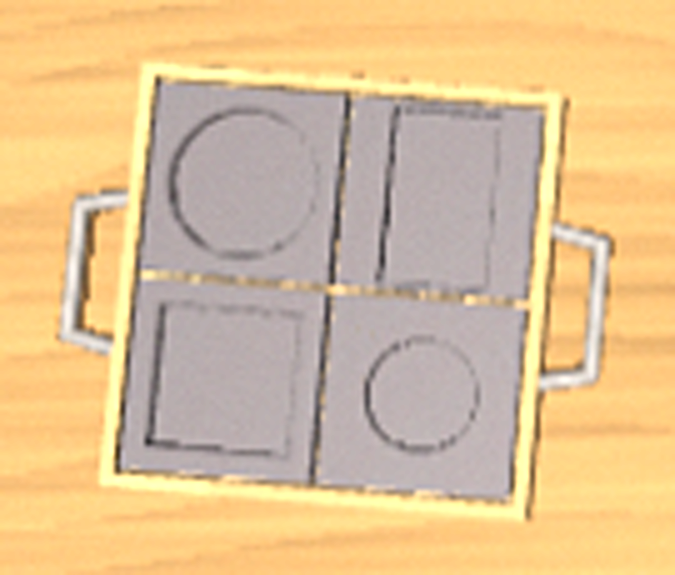

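The slot well runs along world x (about -6°). I'll move over the straight stamp and measure it with the wrist camera.

```bash
python3 -m inch '[[100,[0.0405,-0.0239,0],[0,0,0]],[100,[0.0405,-0.0239,0],[0,0,0]],[100,[0.0405,-0.0239,0],[0,0,0]],[100,[0.0405,-0.0239,0],[0,0,0]],[100,[0.0405,-0.0239,0],[0,0,0]],[100,[0.0405,-0.0239,0],[0,0,0]],[100,[0.0405,-0.0239,0],[0,0,0]],[100,[0.0405,-0.0239,0],[0,0,0]]]'
cat >> h.py <<'E'
from scipy.spatial.transform import Rotation as Ro
def plan(s,x,y,z,yawdeg,ref=None):
    "turn about tool z needed, then the shift (mm) along tool axes after the turn"
    o=s['orientation'];yaw=np.degrees(o[2]);R=Ro.from_euler('z',yawdeg,degrees=True)*Ro.from_euler('x',180,degrees=True)
    print('t',round(s['time'],2),'pose',np.round(s['eef_pos'],1),'rpy',np.round(np.degrees(o),1),'j6',round(s['joint_pos'][5],2),'w',round(s['width'],2),'F',np.round(s['contact_force'],1))
    print(' wz',round(yaw-yawdeg,1),'shift',(R.inv().apply(np.array([x,y,z])-s['eef_pos'])).round(1))
E
python3 -m inch '[[100,[0,0,0],[0,0,-7.1]],[100,[0,0,0],[0,0,-7.1]],[100,[0,0,0],[0,0,0]]]'
python3 - <<'E'
from plant import env
from h import *
plan(env.get_state(),415,-348,190,27.5)
c=env.get_calibration('wrist');cv2.imwrite('pics/w1.png',env.camera('wrist')[:,:,::-1]);print(c)
t=env.get_calibration('top')
for n,uv in(('wide',(194.2,226.6)),('slot',(233.4,229.6)),('square',(190.2,266)),('narrow',(229.6,269))):print(n,ray(t,uv,18).round(1))
E
```

```text
time: 1.1
eef_pos: [415.1, -347.3, 191.7]
orientation: [-3.141, 0.0, 0.23]
contact_force: [0.6, -1.2, -1.0]
width: 1.0
gripper_force: 0.0
time: 1.48
eef_pos: [414.2, -348.2, 191.6]
orientation: [-3.141, 0.0, 0.477]
contact_force: [0.0, -0.6, -0.0]
width: 0.999
gripper_force: 0.0
t 1.48 pose [ 414.2 -348.2  191.6] rpy [-180.     0.    27.3] j6 0.37 w 1.0 F [ 0.  -0.6 -0. ]
 wz -0.2 shift [0.8 0.2 1.6]
{'fx': 403.1151547470786, 'fy': 403.1151547470786, 'cx': 318.9924461272269, 'cy': 244.7059894461094, 'k1': -0.013794904988482341, 'T': array([[ 4.58993333e-01,  8.39572330e-01,  2.90591506e-01,
         4.88943737e+02],
       [-8.88439703e-01,  4.33791018e-01,  1.50000823e-01,
        -3.09355454e+02],
       [-1.19444509e-04, -3.27022409e-01,  9.45016576e-01,
         3.72419938e+02],
       [ 0.00000000e+00,  0.00000000e+00,  0.00000000e+00,
         1.00000000e+00]])}
wide [[537.9 217.5  18. ]]
slot [[528.8 128.1  18. ]]
square [[448.6 226.7  18. ]]
narrow [[439.8 137.5  18. ]]
```

View pics/w1.png

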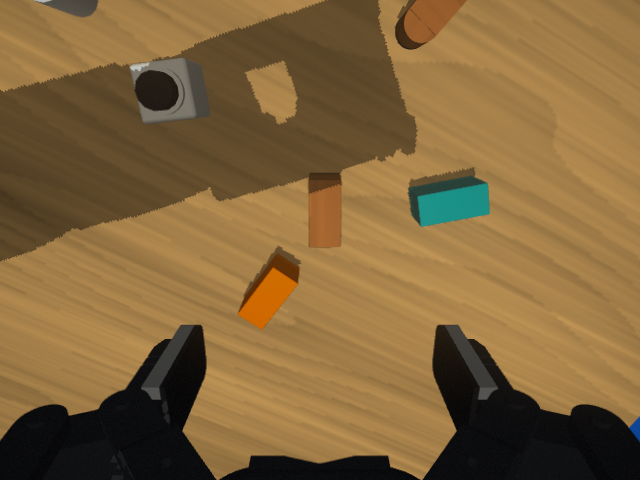

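The wrist view shows the straight stamp at about (325,219), aligned with the fingers: top face rows 191–247, cols 309–341, plus its shadowed end face above. The pads straddle cols 205–435.

```bash
python3 - <<'E'
from plant import env
from h import *
c=env.get_calibration('wrist')
p=ray(c,[(309,191),(341,191),(341,247),(309,247)],38)[:,:2];r=cv2.minAreaRect(p.astype(np.float32));print(r)
print('sq',ray(c,(157,91),64).round(1))
plan(env.get_state(),*r[0],12,27.5)
E
```

```text
((408.6936340332031, -356.84326171875), (49.84573745727539, 28.15188980102539), 27.221981048583984)
sq [[ 444.7 -201.6   64. ]]
t 1.52 pose [ 414.2 -348.4  191.7] rpy [-180.     0.    27.2] j6 0.37 w 1.0 F [-0.3  0.2  0.5]
 wz -0.3 shift [ -8.7   5.  179.7]
```

```bash
python3 -m inch '[[100,[-0.0025,0.0033,0.044],[0,0,0]],[100,[0,0,0.045],[0,0,0]],[100,[0,0,0.045],[0,0,0]],[100,[0,0,0.025],[0,0,0]],[100,[0,0,0.019],[0,0,0]]]'
python3 -m inch '[[0,[0,0,0],[0,0,0]],[0,[0,0,0],[0,0,0]],[0,[0,0,0],[0,0,0]],[0,[0,0,0],[0,0,0]],[0,[0,0,0],[0,0,0]]]'
python3 - <<'E'
from plant import env
from h import *
c=env.get_calibration('wrist');cv2.imwrite('pics/w2.png',env.camera('wrist')[:,:,::-1])
plan(env.get_state(),529.4,129.3,190,-6)
E
```

```text
time: 2.15
eef_pos: [413.1, -352.6, 12.6]
orientation: [-3.14, 0.0, 0.475]
contact_force: [0.4, -0.1, 0.0]
width: 0.998
gripper_force: 0.0
time: 2.78
eef_pos: [413.9, -352.8, 14.4]
orientation: [3.141, -0.0, 0.478]
contact_force: [1.1, 0.1, -0.2]
width: 0.001
gripper_force: 0.0
t 2.83 pose [ 413.7 -352.8   14.2] rpy [180.   -0.   27.4] j6 0.37 w -0.0 F [ 0.5 -0.  -0.5]
 wz 33.4 shift [  64.6 -491.5 -175.8]
```

View pics/w2.png

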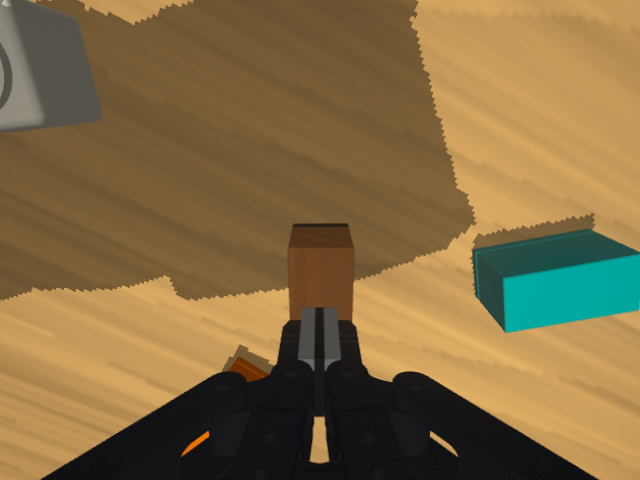

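The fingers shut on nothing. The stamp stands ahead of the pads, with its far top edge at row 247, cols 288–354. I'll measure it from here.

```bash
python3 - <<'E'
from plant import env
from h import *
c=env.get_calibration('wrist');print(c['T'].round(3))
s=env.get_state()
for z in(38,):
  p=ray(c,[(288,247),(354,247),(292,225),(350,225),(288,320)],z)
  R=Ro.from_euler('z',s['orientation'][2])*Ro.from_euler('x',np.pi)
  print(p.round(1));print(R.inv().apply(p-s['eef_pos']).round(1))
# TCP projection
T=c['T'];q=np.linalg.inv(T)@np.r_[s['eef_pos'],1];print(q, c['cx']+c['fx']*q[0]/-q[2],c['cy']+c['fy']*q[1]/q[2])
cv2.imwrite('pics/top2.png',env.camera('top')[:,:,::-1])
im=cv2.imread('pics/top2.png');cv2.imwrite('pics/t2.png',cv2.resize(im[220:320,400:500],(600,600),interpolation=2))
E
```

```text
[[ 4.60000e-01  8.40000e-01  2.90000e-01  4.88280e+02]
 [-8.88000e-01  4.34000e-01  1.51000e-01 -3.13684e+02]
 [ 1.00000e-03 -3.27000e-01  9.45000e-01  1.95096e+02]
 [ 0.00000e+00  0.00000e+00  0.00000e+00  1.00000e+00]]
[[ 433.4 -327.9   38. ]
 [ 445.9 -352.1   38. ]
 [ 442.6 -325.2   38. ]
 [ 453.4 -346.1   38. ]
 [ 402.7 -342.8   38. ]]
[[ 28.9 -13.1 -23.8]
 [ 28.9  14.2 -23.8]
 [ 38.3 -11.2 -23.8]
 [ 38.3  12.3 -23.8]
 [ -5.3 -14.  -23.8]]
[   0.26569701  -20.47547962 -198.41956557    1.        ] 319.53224416586295 286.304589417809
```

View pics/t2.png

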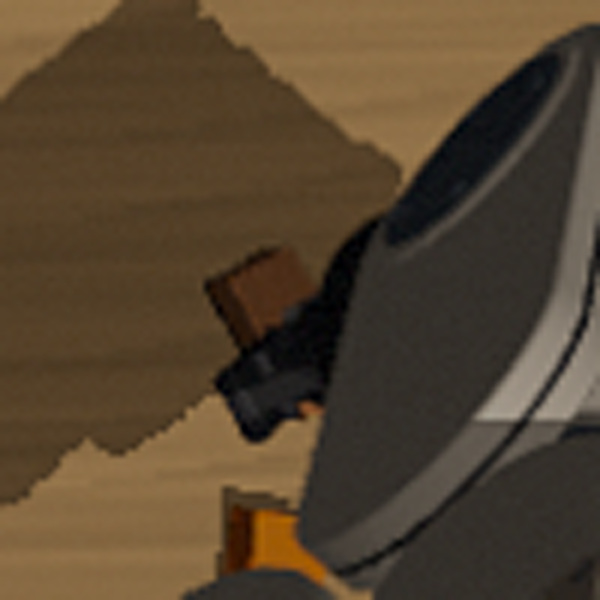

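```bash
python3 - <<'E'
from plant import env
from h import *
cv2.imwrite('pics/sc2.png',env.camera('scene')[:,:,::-1])
im=cv2.imread('pics/sc2.png');cv2.imwrite('pics/s2.png',cv2.resize(im[80:230,200:380],(720,600),interpolation=2))
def proj(c,P):
    q=np.linalg.inv(c['T'])@np.r_[P,1];a,b=q[0]/-q[2],-q[1]/-q[2];f=1+c['k1']*(a*a+b*b);return c['cx']+c['fx']*a*f,c['cy']+c['fy']*b*f
s=env.get_state();c=env.get_calibration('scene')
for dz in(0,20,40,60):
    u=proj(c,s['eef_pos']+[0,0,dz]);print(dz,np.round(u,1),'crop',np.round((np.array(u)-[200,80])*4))
E
```

```text
0 [270.8 162.8] crop [283. 331.]
20 [270.6 155.7] crop [282. 303.]
40 [270.4 148.4] crop [281. 274.]
60 [270.1 141. ] crop [280. 244.]
```

View pics/s2.png

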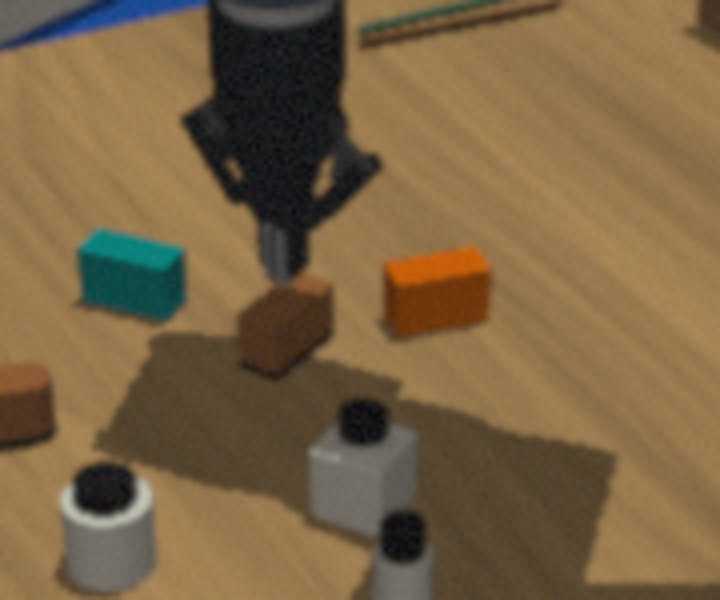

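In the scene crop the shut fingertip sits at (283,285), just above the stamp. The reported TCP would be at row 331, so the real fingertip is about 32 mm higher than reported. I'll check this offset against the top view before using it.

```bash
python3 - <<'E'
from plant import env
from h import *
s=env.get_state();c=env.get_calibration('top');cs=env.get_calibration('scene')
print(s['eef_pos'].round(1))
print('top strip',[ray(c,(445.3,280),z).round(0)[0] for z in(46,70)])
print('scene tip',[ray(cs,(270.75,151.2),z).round(0)[0] for z in(35,46,57)])
R=Ro.from_euler('xyz',s['orientation']).as_matrix();print(R.round(3))
E
python3 -m inch '[[100,[0,0,-0.03],[0,0,0]],[100,[0,0,0],[0,0,0]],[100,[0,0,0],[0,0,0]],[100,[0,0,0],[0,0,0]],[100,[0,0,0],[0,0,0]]]'
```

```text
[ 413.7 -352.7   14.1]
top strip [array([ 403., -340.,   46.]), array([ 403., -333.,   70.])]
scene tip [array([ 405., -369.,   35.]), array([ 413., -353.,   46.]), array([ 420., -337.,   57.])]
[[ 0.888  0.46   0.   ]
 [ 0.46  -0.888 -0.   ]
 [ 0.     0.    -1.   ]]
time: 3.55
eef_pos: [413.2, -352.3, 43.3]
orientation: [-3.14, 0.0, 0.478]
contact_force: [-0.4, 0.6, 0.7]
width: 0.998
gripper_force: 0.0
```

```bash
python3 -m inch '[[100,[0,0,0.025],[0,0,0]],[100,[0,0,0.02],[0,0,0]],[100,[0,0,0.015],[0,0,0]],[0,[0,0,0],[0,0,0]],[0,[0,0,0],[0,0,0]],[0,[0,0,0],[0,0,0]],[0,[0,0,0],[0,0,0]],[0,[0,0,0],[0,0,0]]]'
```

```text
time: 4.55
eef_pos: [414.2, -353.2, -15.1]
orientation: [3.14, -0.001, 0.478]
contact_force: [-0.5, 1.1, 6.8]
width: 0.311
gripper_force: 59.5
```

```bash
python3 -m inch '[[0,[0,0,-0.04],[0,0,0]],[0,[0,0,-0.06],[0,0,0]],[0,[0,0,-0.06],[0,0,0]],[0,[0,0,0],[0,0,8.4]],[0,[0,0,0],[0,0,8.4]],[0,[0,0,0],[0,0,8.4]],[0,[0,0,0],[0,0,8.2]],[0,[0,0,0],[0,0,0]]]'
python3 - <<'E'
from plant import env
from h import *
plan(env.get_state(),529.4,129.3,150,-6)
E
```

```text
time: 5.55
eef_pos: [413.5, -352.6, 144.1]
orientation: [3.141, -0.0, -0.104]
contact_force: [0.5, 0.3, -1.2]
width: 0.31
gripper_force: 59.7
t 5.55 pose [ 413.5 -352.6  144.1] rpy [180.  -0.  -6.] j6 0.95 w 0.31 F [ 0.5  0.3 -1.2]
 wz 0.0 shift [  64.9 -491.4   -5.9]
```

```bash
python3 -m inch '[[0,[0.0065,-0.04,0],[0,0,0]],[0,[0.0065,-0.055,0],[0,0,0]],[0,[0.0065,-0.055,0],[0,0,0]],[0,[0.0065,-0.055,0],[0,0,0]],[0,[0.0065,-0.055,0],[0,0,0]],[0,[0.0065,-0.055,0],[0,0,0]],[0,[0.0065,-0.055,0],[0,0,0]],[0,[0.0065,-0.055,0],[0,0,0]]]'
python3 -m inch '[[0,[0.0065,-0.04,0],[0,0,0]],[0,[0.0064,-0.0264,0],[0,0,0]],[0,[0,0,0],[0,0,0]],[0,[0,0,0],[0,0,0]]]'
python3 - <<'E'
from plant import env
from h import *
plan(env.get_state(),529.4,129.3,-4,-6)
cv2.imwrite('pics/w3.png',env.camera('wrist')[:,:,::-1])
E
```

```text
time: 6.55
eef_pos: [510.3, 66.4, 144.2]
orientation: [-3.142, -0.001, -0.102]
contact_force: [0.9, -1.2, -0.1]
width: 0.306
gripper_force: 59.7
time: 7.05
eef_pos: [529.2, 128.7, 143.7]
orientation: [3.141, 0.001, -0.104]
contact_force: [-0.4, 0.0, -1.3]
width: 0.309
gripper_force: 59.7
t 7.05 pose [529.2 128.7 143.7] rpy [180.    0.   -5.9] j6 1.89 w 0.31 F [-0.4  0.  -1.3]
 wz 0.1 shift [ 1.000e-01 -7.000e-01  1.477e+02]
```

View pics/w3.png

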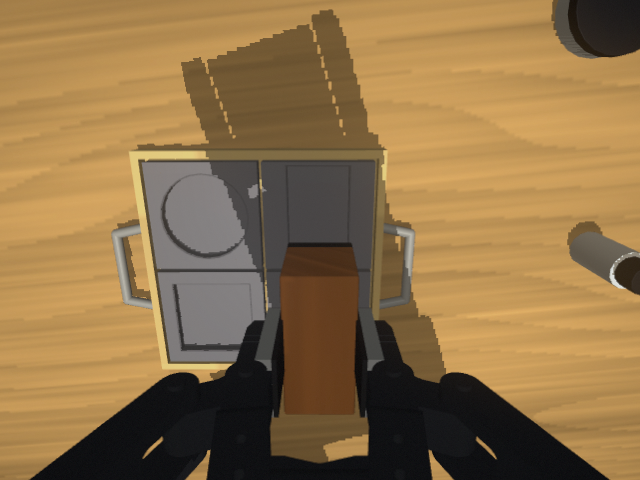

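The stamp is held (top face rows 275–413, cols 281–359). Also visible are the wide well centred near (206,215), the square well near (215,317) and the slot's far edge at row 166, cols 287–350.

```bash
python3 - <<'E'
from plant import env
from h import *
c=env.get_calibration('wrist');s=env.get_state();z=s['eef_pos'][2]+53
p=ray(c,[(281,275),(357,275),(359,413),(284,413)],z)
print(p.round(1),p.mean(0).round(1))
for n,uv in(('wide',(206,215)),('square',(215,317)),('slot far',(318.5,166)),('in TL',(140,161)),('in TR',(379,161)),('in BL',(168,363))):print(n,ray(c,uv,18).round(1))
E
```

```text
[[559.3 138.5 196.8]
 [556.6 112.5 196.8]
 [497.6 116.  196.8]
 [500.7 145.3 196.8]] [528.6 128.1 196.8]
wide [[541.2 216.4  18. ]]
square [[451.3 226.4  18. ]]
slot far [[569.9 124.5  18. ]]
in TL [[587.8 257.7  18. ]]
in TR [[568.8  78.9  18. ]]
in BL [[409.7 277.4  18. ]]
```

```bash
python3 -m inch '[[0,[0.001,0,0.04],[0,0,0]],[0,[0,0,0.045],[0,0,0]],[0,[0,0,0.03],[0,0,0]],[0,[0,0,0.02],[0,0,0]],[0,[0,0,0.008],[0,0,0]],[0,[0,0,0.004],[0,0,0]],[0,[0,0,0],[0,0,0]],[0,[0,0,0],[0,0,0]]]'
```

```text
time: 8.1
eef_pos: [531.4, 129.2, -2.3]
orientation: [-3.141, -0.001, -0.105]
contact_force: [-0.1, -0.2, -1.4]
width: 0.309
gripper_force: 59.7
```

```bash
python3 -m inch '[[0,[0,0,0.0015],[0,0,0]],[0,[0,0,0.0015],[0,0,0]],[0,[0,0,0],[0,0,0]]]'
```

```text
time: 8.48
eef_pos: [531.1, 129.2, -5.2]
orientation: [-3.141, -0.001, -0.105]
contact_force: [-3.0, -1.2, 8.4]
width: 0.308
gripper_force: 60.9
```

```bash
python3 -m inch '[[50,[0,0,0],[0,0,0]],[70,[0,0,0],[0,0,0]],[70,[0,0,0],[0,0,0]],[70,[0,0,-0.04],[0,0,0]],[100,[0,0,-0.055],[0,0,0]],[100,[0,0,-0.04],[0,0,0]],[100,[0,0,0],[0,0,-10]],[100,[0,0,0],[0,0,-10]]]'
python3 -m inch '[[100,[0,0,0],[0,0,-10]],[100,[0,0,0],[0,0,-10]],[100,[0,0,0],[0,0,0]]]'
python3 - <<'E'
from plant import env
from h import *
plan(env.get_state(),444.5,-196,130,34)
im=env.camera('top')[:,:,::-1];cv2.imwrite('pics/t3.png',im);cv2.imwrite('pics/t3c.png',cv2.resize(im[150:310,150:410],None,fx=3,fy=3,interpolation=2))
E
```

```text
time: 9.48
eef_pos: [531.1, 129.2, 129.7]
orientation: [3.142, -0.001, 0.249]
contact_force: [0.3, 0.4, -0.7]
width: 1.001
gripper_force: 0.0
time: 9.85
eef_pos: [530.6, 129.1, 128.8]
orientation: [-3.141, 0.0, 0.591]
contact_force: [0.1, -0.6, -0.2]
width: 0.998
gripper_force: 0.0
t 9.85 pose [530.6 129.1 128.8] rpy [-180.     0.    33.9] j6 1.2 w 1.0 F [ 0.1 -0.6 -0.2]
 wz -0.1 shift [-253.2  221.3   -1.2]
```

View pics/t3c.png

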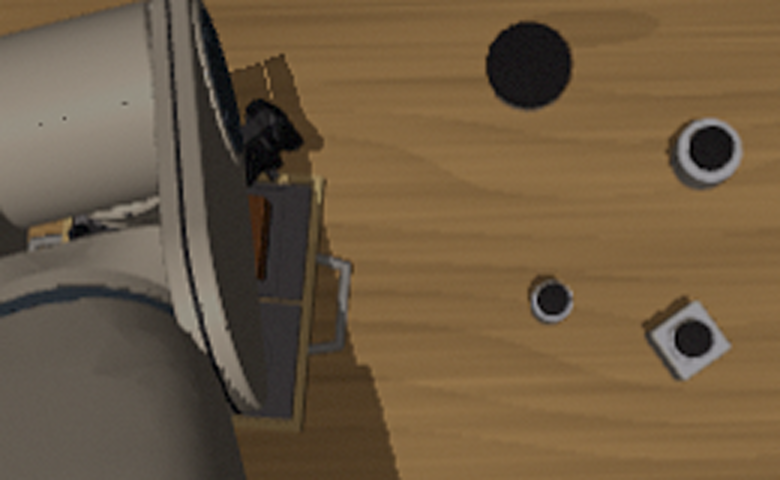

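The stamp stands in its slot, visible at (262,235) in the crop. Next is the square bottle.

```bash
python3 -m inch '[[100,[-0.0317,0.0277,0],[0,0,0]],[100,[-0.0317,0.0277,0],[0,0,0]],[100,[-0.0317,0.0277,0],[0,0,0]],[100,[-0.0317,0.0277,0],[0,0,0]],[100,[-0.0317,0.0277,0],[0,0,0]],[100,[-0.0317,0.0277,0],[0,0,0]],[100,[-0.0317,0.0277,0],[0,0,0]],[100,[-0.0313,0.0274,0],[0,0,0]]]'
python3 - <<'E'
from plant import env
from h import *
cv2.imwrite('pics/w4.png',env.camera('wrist')[:,:,::-1])
plan(env.get_state(),444.5,-196,-20,34)
E
```

```text
time: 10.9
eef_pos: [444.0, -197.2, 129.0]
orientation: [3.141, -0.0, 0.589]
contact_force: [-0.3, -0.9, -0.2]
width: 1.001
gripper_force: 0.0
t 10.95 pose [ 443.5 -200.8  129.1] rpy [179.9   0.   33.7] j6 0.54 w 1.0 F [-0.5 -3.   1.2]
 wz -0.3 shift [  3.5  -3.4 149.1]
```

View pics/w4.png

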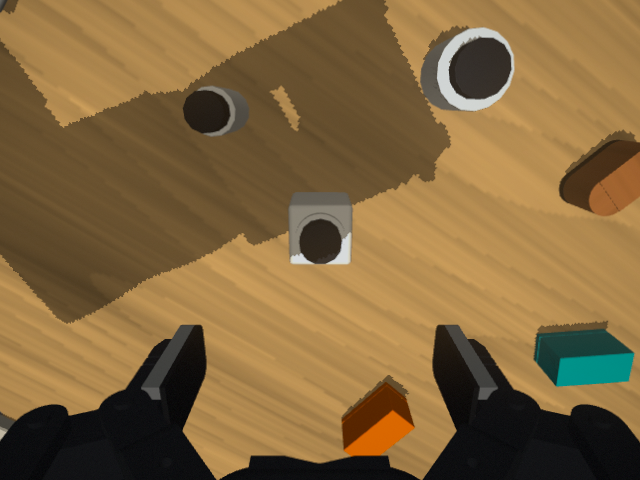

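```bash
python3 -m inch '[[100,[0,0,0],[0,0,0]],[100,[0,0,0],[0,0,0]]]' | sed -n 1,2p
python3 - <<'E'
from plant import env
from h import *
im=env.camera('wrist');c=env.get_calibration('wrist')
def dark(m0,lo,hi):
    g=(im.max(2)<60).astype(np.uint8);n,l,st,ct=cv2.connectedComponentsWithStats(g)
    return [(np.round(ct[i],1),st[i][4]) for i in range(1,n) if 300<st[i][4]<6000 and st[i][1]+st[i][3]<320]
for ct,a in dark(0,0,0):
    for z in(64,70,56):print(ct,a,z,ray(c,ct,z).round(1)[0])
plan(env.get_state(),444.5,-196,-15,34)
E
```

```text
time: 11.2
eef_pos: [444.4, -195.3, 128.8]
[482.3  71.2] 2885 64 [ 581.  -213.8   64. ]
[482.3  71.2] 2885 70 [ 579.4 -212.2   70. ]
[482.3  71.2] 2885 56 [ 583.2 -215.9   56. ]
[208.8 113.4] 1549 64 [475.  -97.1  64. ]
[208.8 113.4] 1549 70 [475.9 -98.3  70. ]
[208.8 113.4] 1549 56 [473.7 -95.4  56. ]
[321.3 241.2] 1260 64 [ 446.6 -195.1   64. ]
[321.3 241.2] 1260 70 [ 448.2 -194.    70. ]
[321.3 241.2] 1260 56 [ 444.4 -196.7   56. ]
t 11.25 pose [ 444.5 -195.   128.8] rpy [-180.    0.   34.] j6 0.54 w 1.0 F [-0.  -0.5 -0.8]
 wz -0.0 shift [ -0.5   0.8 143.8]
```

```bash
python3 -m inch '[[100,[0.001,0,0.045],[0,0,0]],[100,[0,0,0.045],[0,0,0]],[100,[0,0,0.035],[0,0,0]],[100,[0,0,0.019],[0,0,0]],[0,[0,0,0],[0,0,0]],[0,[0,0,0],[0,0,0]],[0,[0,0,0],[0,0,0]],[0,[0,0,0],[0,0,0]]]'
python3 -m inch '[[0,[0,0,-0.04],[0,0,0]],[0,[0,0,-0.06],[0,0,0]],[0,[0,0,-0.06],[0,0,0]],[0,[0,0,0],[0,0,10]],[0,[0,0,0],[0,0,10]],[0,[0,0,0],[0,0,10]],[0,[0,0,0],[0,0,10]],[0,[0,0,0],[0,0,0]]]'
python3 - <<'E'
from plant import env
from h import *
plan(env.get_state(),450,227.5,150,-6)
E
```

```text
time: 12.25
eef_pos: [446.4, -195.5, -13.8]
orientation: [3.14, -0.001, 0.593]
contact_force: [0.6, 2.5, 7.9]
width: 0.505
gripper_force: 62.0
time: 13.25
eef_pos: [445.1, -195.3, 145.3]
orientation: [3.141, -0.0, -0.104]
contact_force: [0.7, -0.0, -1.1]
width: 0.499
gripper_force: 61.9
t 13.25 pose [ 445.1 -195.3  145.3] rpy [180.   -0.   -5.9] j6 1.24 w 0.5 F [ 0.7 -0.  -1.1]
 wz 0.1 shift [ -39.3 -421.    -4.7]
```

```bash
python3 -m inch '[[0,[-0.005,-0.04,0],[0,0,0]],[0,[-0.005,-0.055,0],[0,0,0]],[0,[-0.005,-0.06,0],[0,0,0]],[0,[-0.005,-0.06,0],[0,0,0]],[0,[-0.005,-0.06,0],[0,0,0]],[0,[-0.005,-0.06,0],[0,0,0]],[0,[-0.005,-0.05,0],[0,0,0]],[0,[-0.0043,-0.036,0],[0,0,0]]]'
python3 -m inch '[[0,[0,0,0],[0,0,0]],[0,[0,0,0],[0,0,0]],[0,[0,0,0],[0,0,0]]]' | sed -n 1,2p
python3 - <<'E'
from plant import env
from h import *
plan(env.get_state(),450,227.5,-3,-6)
E
```

```text
time: 14.25
eef_pos: [450.2, 229.7, 145.2]
orientation: [-3.141, -0.001, -0.099]
contact_force: [-0.4, 0.2, -1.2]
width: 0.501
gripper_force: 61.9
time: 14.62
eef_pos: [450.3, 226.3, 144.9]
t 14.62 pose [450.3 226.3 144.9] rpy [180.   0.  -6.] j6 2.12 w 0.5 F [ 0.2 -0.5 -1.8]
 wz -0.0 shift [ -0.4  -1.1 147.9]
```

```bash
python3 -m inch '[[0,[0,-0.001,0.04],[0,0,0]],[0,[0,0,0.045],[0,0,0]],[0,[0,0,0.03],[0,0,0]],[0,[0,0,0.018],[0,0,0]],[0,[0,0,0.008],[0,0,0]],[0,[0,0,0.004],[0,0,0]],[0,[0,0,0.0015],[0,0,0]],[0,[0,0,0.0015],[0,0,0]]]'
```

```text
time: 15.62
eef_pos: [451.1, 228.6, -2.5]
orientation: [-3.141, -0.001, -0.105]
contact_force: [0.6, 0.1, -1.1]
width: 0.498
gripper_force: 62.0
```

```bash
python3 -m inch '[[0,[0,0,0.0015],[0,0,0]],[0,[0,0,0.001],[0,0,0]],[0,[0,0,0],[0,0,0]]]'
```

```text
time: 16.0
eef_pos: [451.0, 228.7, -3.8]
orientation: [-3.141, -0.001, -0.105]
contact_force: [-3.8, -2.2, 18.9]
width: 0.499
gripper_force: 64.5
```

```bash
python3 -m inch '[[65,[0,0,0],[0,0,0]],[75,[0,0,0],[0,0,0]],[80,[0,0,0],[0,0,0]],[80,[0,0,-0.04],[0,0,0]],[100,[0,0,-0.055],[0,0,0]],[100,[0,0,-0.045],[0,0,0]],[100,[0,0,0],[0,0,0]]]'
python3 - <<'E'
from plant import env
from h import *
plan(env.get_state(),583.5,-216,130,-6)
E
```

```text
time: 16.88
eef_pos: [453.0, 229.6, 137.8]
orientation: [-3.138, -0.006, -0.105]
contact_force: [-0.4, 0.0, -0.6]
width: 1.004
gripper_force: 0.0
t 16.88 pose [453.  229.6 137.8] rpy [-179.8   -0.3   -6. ] j6 2.12 w 1.0 F [-0.4  0.  -0.6]
 wz -0.0 shift [176.4 429.5   7.8]
```

```bash
python3 -m inch '[[100,[0.022,0.045,0],[0,0,0]],[100,[0.022,0.057,0],[0,0,0]],[100,[0.022,0.057,0],[0,0,0]],[100,[0.022,0.057,0],[0,0,0]],[100,[0.022,0.057,0],[0,0,0]],[100,[0.022,0.057,0],[0,0,0]],[100,[0.022,0.055,0],[0,0,0]],[100,[0.022,0.0445,0],[0,0,0]]]'
python3 -m inch '[[100,[0,0,0],[0,0,0]],[100,[0,0,0],[0,0,0]],[100,[0,0,0],[0,0,0]]]' | sed -n 1,2p
python3 - <<'E'
from plant import env
from h import *
c=env.get_calibration('wrist');im=env.camera('wrist')
g=(im.max(2)<60).astype(np.uint8);n,l,st,ct=cv2.connectedComponentsWithStats(g)
for i in range(1,n):
    if st[i][4]>300 and st[i][1]+st[i][3]<330:print(ct[i].round(1),st[i],ray(c,ct[i],56).round(1)[0],ray(c,ct[i],70).round(1)[0])
plan(env.get_state(),583.5,-216,-15,-6)
E
```

```text
time: 17.88
eef_pos: [579.8, -219.3, 132.8]
orientation: [-3.141, 0.002, -0.106]
contact_force: [0.5, 0.3, -0.3]
width: 0.998
gripper_force: 0.0
time: 18.25
eef_pos: [579.7, -215.8, 133.7]
[125.  134.2] [  76   87   99   96 7371] [ 659.2 -102.6   56. ] [ 659.4 -109.2   70. ]
[321.  226.5] [ 299  202   47   51 1793] [ 587.  -217.7   56. ] [ 591.1 -218.1   70. ]
t 18.3 pose [ 579.9 -215.8  134. ] rpy [-1.8e+02  1.0e-01 -5.9e+00] j6 1.3 w 1.0 F [-0.7  0.7 -0.1]
 wz 0.1 shift [  3.6  -0.2 149. ]
```

```bash
python3 -m inch '[[100,[0.0045,0,0.045],[0,0,0]],[100,[0,0,0.045],[0,0,0]],[100,[0,0,0.038],[0,0,0]],[100,[0,0,0.019],[0,0,0]],[0,[0,0,0],[0,0,0]],[0,[0,0,0],[0,0,0]],[0,[0,0,0],[0,0,0]],[0,[0,0,0],[0,0,0]]]'
python3 -m inch '[[0,[0,0,-0.04],[0,0,0]],[0,[0,0,-0.06],[0,0,0]],[0,[0,0,-0.06],[0,0,0]],[0,[0,0,0],[0,0,0]]]'
python3 - <<'E'
from plant import env
from h import *
plan(env.get_state(),539,217.5,150,-6)
E
```

```text
time: 19.3
eef_pos: [586.5, -218.2, -10.4]
orientation: [3.141, -0.004, -0.105]
contact_force: [-0.5, 0.6, 6.6]
width: 0.537
gripper_force: 62.0
time: 19.8
eef_pos: [588.7, -219.1, 153.9]
orientation: [3.139, -0.011, -0.105]
contact_force: [-0.2, -0.0, -2.7]
width: 0.531
gripper_force: 62.4
t 19.8 pose [ 588.7 -219.1  153.9] rpy [179.8  -0.6  -6. ] j6 1.3 w 0.53 F [-0.2 -0.  -2.7]
 wz -0.0 shift [ -95.  -429.1    3.9]
```

```bash
python3 -m inch '[[0,[-0.012,-0.045,0],[0,0,0]],[0,[-0.012,-0.057,0],[0,0,0]],[0,[-0.012,-0.057,0],[0,0,0]],[0,[-0.012,-0.057,0],[0,0,0]],[0,[-0.012,-0.057,0],[0,0,0]],[0,[-0.012,-0.057,0],[0,0,0]],[0,[-0.012,-0.055,0],[0,0,0]],[0,[-0.011,-0.0445,0],[0,0,0]]]'
python3 -m inch '[[0,[0,0,0],[0,0,0]],[0,[0,0,0],[0,0,0]],[0,[0,0,0],[0,0,0]]]' | sed -n 1,2p
python3 - <<'E'
from plant import env
from h import *
s=env.get_state();plan(s,539.5,217.5,2,-6)
cv2.imwrite('pics/w5.png',env.camera('wrist')[:,:,::-1])
c=env.get_calibration('wrist');im=cv2.imread('pics/w5.png')
g=(im.max(2)<60).astype(np.uint8);n,l,st,ct=cv2.connectedComponentsWithStats(g)
for i in range(1,n):
    if st[i][4]>300:print(ct[i].round(1),st[i],ray(c,ct[i],s['eef_pos'][2]+10.4+56).round(1)[0])
E
```

```text
time: 20.8
eef_pos: [534.3, 221.3, 146.4]
orientation: [3.141, 0.001, -0.104]
contact_force: [-0.2, -0.5, -1.7]
width: 0.536
gripper_force: 62.4
time: 21.18
eef_pos: [535.4, 218.2, 147.0]
t 21.18 pose [535.4 218.2 147. ] rpy [180.    0.   -6.1] j6 2.04 w 0.53 F [-0.5 -0.4 -2.3]
 wz -0.1 shift [  4.1   0.3 145. ]
[319.6 427.8] [   17   302   605   178 41219] [510.9 220.8 213.4]
[319.  361.5] [ 271  312   97   99 7535] [538.7 218.  213.4]
```

View pics/w5.png

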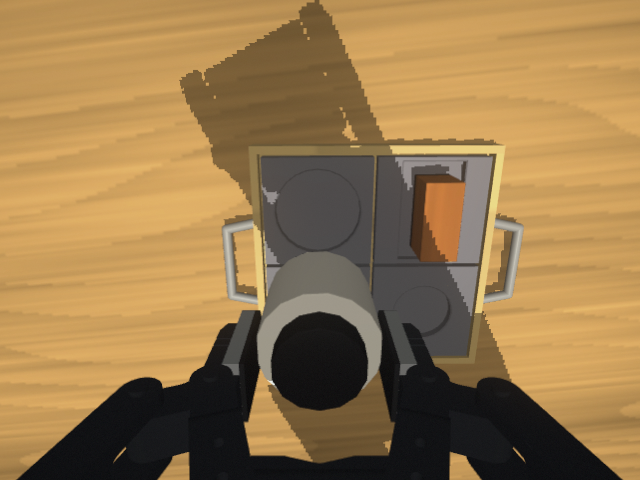

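The jar is held upright with its lid centre at (319,361), which maps to (538.7,218). The wide well is straight below, and the stamp is standing in its slot.

```bash
python3 -m inch '[[0,[0.001,0,0.04],[0,0,0]],[0,[0,0,0.045],[0,0,0]],[0,[0,0,0.03],[0,0,0]],[0,[0,0,0.018],[0,0,0]],[0,[0,0,0.008],[0,0,0]],[0,[0,0,0.003],[0,0,0]],[0,[0,0,0],[0,0,0]],[0,[0,0,0],[0,0,0]]]'
python3 -m inch '[[0,[0,0,0.0015],[0,0,0]],[0,[0,0,0.0015],[0,0,0]],[0,[0,0,0],[0,0,0]]]'
```

```text
time: 22.22
eef_pos: [537.2, 219.6, 4.3]
orientation: [-3.141, -0.001, -0.105]
contact_force: [0.2, 0.9, -1.7]
width: 0.532
gripper_force: 62.5
time: 22.6
eef_pos: [536.4, 219.3, 0.3]
orientation: [3.141, 0.0, -0.105]
contact_force: [-0.2, 0.0, -1.7]
width: 0.536
gripper_force: 62.5
```

```bash
python3 -m inch '[[0,[0,0,0.0015],[0,0,0]],[0,[0,0,0.001],[0,0,0]],[0,[0,0,0],[0,0,0]]]'
```

```text
time: 22.98
eef_pos: [536.6, 219.4, -0.5]
orientation: [-3.142, -0.0, -0.105]
contact_force: [-5.5, -1.8, 15.5]
width: 0.535
gripper_force: 64.5
```

```bash
python3 -m inch '[[65,[0,0,0],[0,0,0]],[75,[0,0,0],[0,0,0]],[80,[0,0,0],[0,0,0]],[80,[0,0,-0.04],[0,0,0]],[100,[0,0,-0.055],[0,0,0]],[100,[0,0,-0.045],[0,0,0]],[100,[0,0,0],[0,0,0]]]' | head -2
python3 - <<'E'
from plant import env
from h import *
plan(env.get_state(),475.3,-97,135,-6)
E
```

```text
time: 23.85
eef_pos: [539.2, 220.4, 141.7]
t 23.85 pose [539.2 220.4 141.7] rpy [-179.8   -0.4   -6. ] j6 2.04 w 1.0 F [ 0.7  0.1 -0.1]
 wz -0.0 shift [-30.4 322.3   6.7]
```

```bash
python3 -m inch '[[100,[-0.0045,0.04,0],[0,0,0]],[100,[-0.0045,0.055,0],[0,0,0]],[100,[-0.0045,0.055,0],[0,0,0]],[100,[-0.0045,0.055,0],[0,0,0]],[100,[-0.004,0.055,0],[0,0,0]],[100,[-0.004,0.04,0],[0,0,0]],[100,[-0.004,0.022,0],[0,0,0]],[100,[0,0,0],[0,0,0]]]'
python3 -m inch '[[100,[0,0,0],[0,0,0]],[100,[0,0,0],[0,0,0]]]' | sed -n 1,2p
python3 - <<'E'
from plant import env
from h import *
c=env.get_calibration('wrist');im=env.camera('wrist')
g=(im.max(2)<60).astype(np.uint8);n,l,st,ct=cv2.connectedComponentsWithStats(g)
for i in range(1,n):
    if st[i][4]>300 and st[i][1]+st[i][3]<330:print(ct[i].round(1),st[i],ray(c,ct[i],70).round(1)[0])
plan(env.get_state(),475.5,-97,-13,-6)
E
```

```text
time: 24.85
eef_pos: [471.8, -98.7, 136.9]
orientation: [-3.141, 0.002, -0.108]
contact_force: [-0.2, 0.3, 0.5]
width: 1.0
gripper_force: 0.0
time: 25.1
eef_pos: [473.0, -96.8, 137.6]
[ 21.5 180.7] [   0  137   56   92 2817] [532.3  83.3  70. ]
[319.1 235.6] [ 302  216   35   40 1113] [477.3 -97.3  70. ]
[ 27. 295.] [ 10 262  54  51 427] [455.6 106.7  70. ]
t 25.15 pose [473.  -96.9 137.7] rpy [-180.    0.   -6.] j6 1.45 w 1.0 F [ 1.  -0.7 -0.4]
 wz 0.0 shift [ 2.500e+00 -1.000e-01  1.507e+02]
```

```bash
python3 -m inch '[[100,[0.003,0,0.045],[0,0,0]],[100,[0,0,0.045],[0,0,0]],[100,[0,0,0.038],[0,0,0]],[100,[0,0,0.02],[0,0,0]],[0,[0,0,0],[0,0,0]],[0,[0,0,0],[0,0,0]],[0,[0,0,0],[0,0,0]],[0,[0,0,0],[0,0,0]]]'
python3 -m inch '[[0,[0,0,0],[0,0,0]],[0,[0,0,-0.04],[0,0,0]],[0,[0,0,-0.06],[0,0,0]],[0,[0,0,-0.06],[0,0,0]],[0,[0,0,0],[0,0,0]],[0,[0,0,0],[0,0,0]]]'
python3 - <<'E'
from plant import env
from h import *
s=env.get_state();plan(s,440.5,137.8,150,-6)
c=env.get_calibration('wrist');im=env.camera('wrist')
g=(im.max(2)<60).astype(np.uint8);n,l,st,ct=cv2.connectedComponentsWithStats(g)
for i in range(1,n):
    if st[i][4]>300 and abs(ct[i][0]-320)<60:print(ct[i].round(1),st[i],ray(c,ct[i],s['eef_pos'][2]+11+70).round(1)[0])
E
```

```text
time: 26.15
eef_pos: [476.9, -98.1, -8.8]
orientation: [3.141, -0.002, -0.105]
contact_force: [-0.5, 1.1, 5.3]
width: 0.327
gripper_force: 58.7
time: 26.9
eef_pos: [475.4, -98.0, 150.0]
orientation: [3.141, -0.0, -0.105]
contact_force: [0.3, 0.9, -0.9]
width: 0.33
gripper_force: 59.5
t 26.9 pose [475.4 -98.  150. ] rpy [180.  -0.  -6.] j6 1.45 w 0.33 F [ 0.3  0.9 -0.9]
 wz -0.0 shift [ -59.4 -230.8   -0. ]
[274.3   3.3] [249   0  52   9 342] [581.1 -99.2 231. ]
[318.4 427.3] [   29   308   580   172 41392] [464.8 -96.5 231. ]
[319.5 381.7] [ 283  336   75   91 5459] [481.8 -98.6 231. ]
```

```bash
python3 -m inch '[[0,[-0.01,-0.03,0],[0,0,0]],[0,[-0.01,-0.045,0],[0,0,0]],[0,[-0.01,-0.05,0],[0,0,0]],[0,[-0.01,-0.05,0],[0,0,0]],[0,[-0.01,-0.035,0],[0,0,0]],[0,[-0.011,-0.021,0],[0,0,0]],[0,[0,0,0],[0,0,0]],[0,[0,0,0],[0,0,0]]]'
python3 -m inch '[[0,[0,0,0],[0,0,0]],[0,[0,0,0],[0,0,0]]]' | sed -n 1,2p
python3 - <<'E'
from plant import env
from h import *
s=env.get_state();plan(s,439,137.8,4,-6)
im=env.camera('wrist')[:,:,::-1];cv2.imwrite('pics/w6.png',im)
E
```

```text
time: 27.95
eef_pos: [438.9, 137.5, 148.8]
orientation: [3.141, 0.002, -0.105]
contact_force: [0.7, -0.1, -1.0]
width: 0.33
gripper_force: 59.6
time: 28.2
eef_pos: [439.7, 137.4, 149.8]
t 28.2 pose [439.7 137.4 149.8] rpy [180.    0.   -6.1] j6 1.95 w 0.33 F [ 0.   0.5 -0.7]
 wz -0.1 shift [ -0.7  -0.3 145.8]
```

View pics/w6.png

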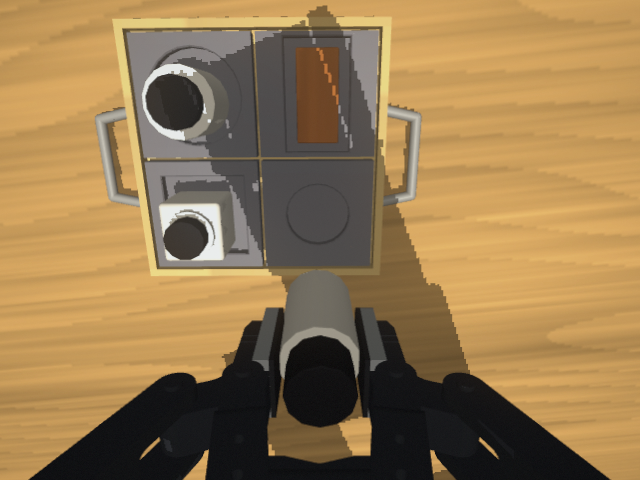

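The slim bottle is held with its cap at (320,395), the narrow well below is at (318,213), and the other three pieces stand in their wells. I'll lower it.

```bash
python3 - <<'E'
from plant import env
from h import *
c=env.get_calibration('wrist');print(ray(c,(320,395),228.6),ray(c,(318,213),18))
E
python3 -m inch '[[0,[0,0,0.04],[0,0,0]],[0,[0,0,0.045],[0,0,0]],[0,[0,0,0.03],[0,0,0]],[0,[0,0,0.018],[0,0,0]],[0,[0,0,0.008],[0,0,0]],[0,[0,0,0.003],[0,0,0]],[0,[0,0,0],[0,0,0]],[0,[0,0,0],[0,0,0]]]'
python3 -m inch '[[0,[0,0,0.0015],[0,0,0]],[0,[0,0,0.001],[0,0,0]],[0,[0,0,0],[0,0,0]]]'
```

```text
[[439.38432377 137.40092524 228.6       ]] [[442.52766651 138.11366234  18.        ]]
time: 29.25
eef_pos: [440.1, 138.3, 6.6]
orientation: [-3.141, -0.001, -0.105]
contact_force: [0.4, 0.8, -0.4]
width: 0.328
gripper_force: 59.6
time: 29.62
eef_pos: [439.5, 138.1, 3.4]
orientation: [3.142, 0.0, -0.105]
contact_force: [0.0, 0.6, -1.3]
width: 0.33
gripper_force: 59.6
```

```bash
python3 -m inch '[[0,[0.001,0,0.0015],[0,0,0]],[0,[0,0,0.001],[0,0,0]],[0,[0,0,0],[0,0,0]]]'
```

```text
time: 30.0
eef_pos: [440.8, 138.1, 1.2]
orientation: [-3.141, -0.0, -0.105]
contact_force: [-0.6, -0.2, 5.0]
width: 0.327
gripper_force: 60.3
```

```bash
python3 -m inch '[[50,[0,0,0],[0,0,0]],[65,[0,0,0],[0,0,0]],[65,[0,0,0],[0,0,0]],[65,[0,0,-0.04],[0,0,0]],[65,[0,0,-0.055],[0,0,0]],[65,[0,0,-0.055],[0,0,0]],[65,[-0.02,0.04,0],[0,0,0]],[65,[-0.02,0.05,0],[0,0,0]]]'
python3 -m inch '[[65,[-0.01,0.06,0],[0,0,0]],[65,[0,0.06,0],[0,0,0]],[65,[0,0.06,0],[0,0,0]],[65,[0,0.03,0],[0,0,0]],[65,[0,0,0],[0,0,0]],[65,[0,0,0],[0,0,0]]]' | head -2
python3 - <<'E'
from plant import env
from h import *
im=env.camera('top')[:,:,::-1];cv2.imwrite('pics/tf.png',im)
cv2.imwrite('pics/tfc.png',cv2.resize(im[150:310,150:350],None,fx=3.7,fy=3.7,interpolation=2))
E
```

```text
time: 31.0
eef_pos: [391.4, 52.3, 151.8]
orientation: [-3.141, -0.002, -0.103]
contact_force: [0.4, -0.9, 0.1]
width: 0.652
gripper_force: 0.0
time: 31.75
eef_pos: [358.9, -154.7, 150.8]
```

View pics/tfc.png

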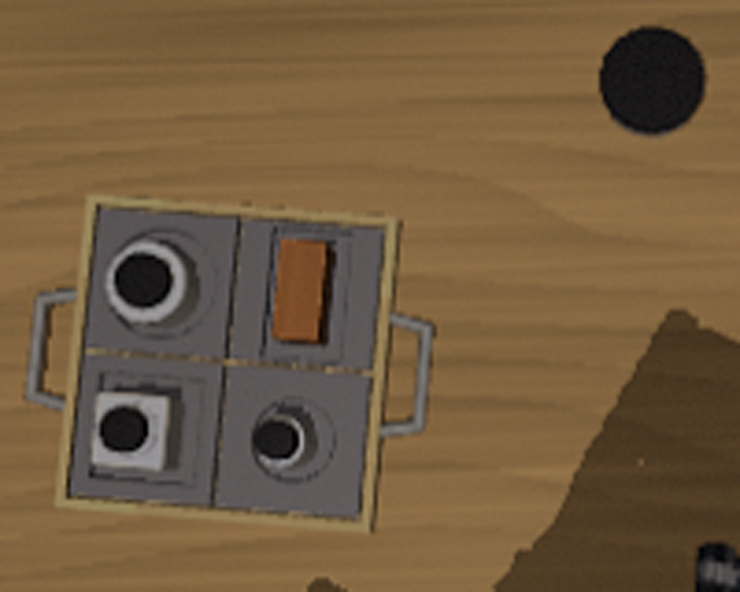

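All four pieces stand in their wells. Before handing in, I'll check their centres with rays from the pixel positions: jar lid (142,279), square cap (124,429), slim cap (277,440) and stamp top (300,290).

```bash
python3 - <<'E'
from plant import env
from h import *
c=env.get_calibration('top')
for n,uv,z,w in(('jar',(142,279),66,(538.7,217.5)),('sq',(124,429),74,(450,227.5)),('slim',(277,440),80,(440.5,138)),('stamp',(300,290),48,(529.4,128.5))):
    p=ray(c,np.array(uv)/3.7+150,z)[0,:2];print(n,p.round(1),np.hypot(*(p-w)).round(1))
E
```

```text
jar [534.5 218.7] 4.4
sq [446.3 227.2] 3.7
slim [437.8 137.3] 2.8
stamp [527.9 128.5] 1.5
```

```bash
python3 -c "
from plant import env
print(env.finish_job())"
```

```text
the job is handed in; nothing more can be done
None
```

I handed the job in at about 32 s: all four kit pieces stand released in their own wells, each measured within 5 mm of its well's centre, and the robot never touched the flat jar or the round-ended stamp; the hand-in gave no verdict.

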